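# Fit the keyed handle to the watch-case press

## Robot

A 6-joint arm with a two-finger parallel gripper is mounted at the origin on the work surface. World frame = base frame: x ahead of the robot, y to its left, z up, the work surface at z = 0. Lengths are in mm, angles in rad, forces in N, time in s.
With the tool pointing down it reaches from about 275 to 750 mm from the base axis. Payload 10.2 kg.
Tool frame: the origin (TCP) lies midway between the tips of the shut fingers; the grasp point (between the pads) lies 19 mm behind it; z points along the fingers, y is the direction in which the jaws open and shut (so a half turn about z gives the same grasp; the last joint's range is limited). The gripper opens to 85 mm and grips with 20 to 120 N. Pads are 22 mm wide; open, the fingers measure 114 mm over their backs; the gripper's body (76 mm by 85 mm) begins 54 mm behind the grasp point. The pads swing forward as they close: fully open they stand 13 mm farther back than shut.
Start: joints at [1.049, 0.313, 1.498, -0, 1.331, -0.223], TCP at [154.559, 501.74, 231.294] pointing down, gripper open.
Joint ranges: [-2.94, 2.94], [-0.97, 2.17], [0.19, 2.56], [-1.23, 4.37], [0.02, 3.11], [-2.88, 2.88]. Speed limits (rad/s): [2.39, 2.39, 3.01, 3.14, 3.14, 3.14].

## Interface

Orientations are given as a unit quaternion [w, x, y, z].
In Python, from rig import ctrl gives the robot as it stands.
- The arm moves only by the tool carry_out, never from a script. Its argument "plan" is a list of rows, each a list of 3 entries, a list of its own where there are three numbers: the finger opening in mm, from 0 to 85.4, then the shift along the tool's x, y, z in mm, then the turn, a rotation vector about the tool's x, y, z in units of 6 degrees (1.0 is 6 degrees). In form: [[grip, [x, y, z], [ax, ay, az]], ...]. A call has 1 to 20 rows; each row shifts and turns the commanded pose from where the row before left it, along the tool's axes as they then stand; what a row does not reach is not made up. A row lasts 1/12 s, in which the tool goes at most 41.7 mm and 7.16 degrees, less where a joint would pass 70% of its speed; a pose out of reach is approached as far as the arm can. A call with a gripper value outside its range is refused whole. The fingers move at their own pace and stop on an object; "grip_force" is the grip in N (left out, the last holds). Time passes only in rows, so rows that do not move let the fingers close. It gives the time, the measured TCP pose, the force and the opening at its end, in the units of the state.
- ctrl.sense(): the state, without advancing time (a new reading comes with each control period).
- ctrl.capture(name): name is "scene" or "top" or "wrist"; returns a dict with "color" (400x640x3 uint8, blue, green, red), "range_z" (400x640 float32, mm along the optical axis (not along the pixel's ray), 0 where there is no reading), "fx", "fy", "cx", "cy" (pixels), "cam_to_world" (4x4, takes a point from camera to world coordinates); the wrist camera has in their place "tool_from_camera" (4x4, takes a point from camera to tool coordinates, whose origin is the TCP and whose axes are the flange's). Camera axes: x right, y up, looking along -z (the intrinsics and any distortion apply to the point x, -y, -z); pixel columns grow to the right and rows downward; lengths in mm; the calibration is good to about 2 mm. A picture is of the moment at which its call begins: read the wrist's pose just before it.
- ctrl.finish_job(): hands the job in, once; it reports no verdict.
The state is a dict: "time_s": time; "joints": joint angles; "dq": joint speeds; "tau": joint torques, N m; "eef_pos": TCP position; "ee_rot": TCP orientation; "force": force on the tool from outside, world axes, zero at the start; "wrist_torque": the same for the moment, N m; "grip_width": opening from 0.0 (shut) to 1.0 (fully open).
Only numpy, scipy, OpenCV 4.12 (cv2) and the standard library are available. Lean on these libraries where they do the work, as an engineer would, in place of code of your own. Each camera call takes 0.05 s, during which the arm holds its last target.

## Task

The handle of the little green press is off. Pick up the handle with the red hub, which has the long slot through it, turn it so that the slot matches the flat tang on top of the press's spindle, slide it down until it sits fully home on the collar, and let go. Leave the blue-hubbed handle and the yellow oil tin where they are.

Things in the scene. Friction and masses are not known exactly. Their poses are not given: they have to be found in the camera images.
- red_handle: Loose handle lying flat on the bench, 0.25 kg. Red block hub 48 (x) by 36 (y) by 30 mm high (z), slot right through it from above, 30 mm along x by 17 along y. Steel bars 10 mm thick leave both ends along x, 15 mm up, to 18 mm black balls 62 mm from the middle. Same after a half turn. Origin: centre of the hub's underside. Grip the hub's flat 36 mm sides (closing along y).
- spindle: Fixed, non-turning upright spindle of the green press. Origin: on its axis on the top face of a 34 mm round collar, 150 mm above the bench, where the hub rests. Above it a brass tang 20 mm along x, 7 along y, 24.5 high (z up), tip rounded. Slot has 5 mm play each side and goes on with handle x within 25 degrees of tang x, either way round. Rest of the press is 32 mm or more below.
- blue_handle: Bystander: loose handle of the same shape and size, but blue hub with a round 14 mm bore that does not fit the tang. Origin: centre of the hub's underside, x along the bars. It and the red handle may lie in each other's place.
- oil_tin: Bystander: small tin, yellow band, silver cap, 40 mm in diameter, 55 mm high, standing loose on the bench. Origin: centre of its underside.
There are look-alikes about, which are no part of the job. Of the things like the red_handle, leave any that is white; of the rest the smaller one is meant.

How it is judged:
By the outcome, as a careful person would: the job done as asked, in the order asked, and still so for the second after the job is handed in, with the robot touching nothing.
It also fails if it takes over 42 s, if anything falls off the work surface, if the arm or the gripper's body presses on something with over 40 N, if the wrist force passes 120 N, or if a joint passes its speed limit or range.

## Working session

There is one attempt and no reset: what is moved stays moved. The work goes in short steps, Python scripts to look and compute and a tool call to move; the robot and the scene stay as the last step left them, time stands still between calls to the robot, and variables do not carry over. Pictures are saved under pics/ and viewed, and the job is handed in when it is done.

Besides the shell and the picture viewer there is one more tool, called after "Emit:" as a command line: name --argument value ..., lists and objects as JSON in quotes. carry_out: Moves the arm, as the interface text tells. Its arguments: {"type":"object","properties":{"plan":{"type":"array"},"grip_force":{"type":"number"}},"required":["plan"]}

```bash
mkdir -p pics; ls; cat > h.py <<'E'
import numpy as np, cv2, json
from rig import ctrl
from scipy.spatial.transform import Rotation as R
def tool():
    s=ctrl.sense(); q=s['ee_rot']; T=np.eye(4); T[:3,:3]=R.from_quat([q[1],q[2],q[3],q[0]]).as_matrix(); T[:3,3]=s['eef_pos']; return T
def cap(n):
    T=tool(); c=ctrl.capture(n)
    c['T']=np.array(c['cam_to_world']) if 'cam_to_world' in c else T@np.array(c['tool_from_camera'])
    np.savez(''+n+'.npz',**c); return c
def pts(c):
    z=c['range_z']; v,u=np.mgrid[:z.shape[0],:z.shape[1]]
    P=np.stack([(u-c['cx'])/c['fx']*z,-(v-c['cy'])/c['fy']*z,-z,np.ones_like(z)],-1)
    return (P@np.array(c['T']).T)[...,:3]
E
python3 - <<'E'
from h import *
for n in ['scene','top','wrist']:
    c=cap(n); cv2.imwrite(f'pics/{n}0.png',c['color']); print(n,c.keys(),np.round(c['T'],2).tolist())
print(ctrl.sense())
E
```

```text
pics
scene dict_keys(['color', 'range_z', 'fx', 'fy', 'cx', 'cy', 'cam_to_world', 'T']) [[0.05, -0.63, 0.77, 1310.55], [1.0, 0.02, -0.05, -107.17], [0.01, 0.78, 0.63, 735.78], [0.0, 0.0, 0.0, 1.0]]
top dict_keys(['color', 'range_z', 'fx', 'fy', 'cx', 'cy', 'cam_to_world', 'T']) [[-0.01, 0.98, -0.18, 332.54], [-1.0, -0.01, -0.03, -59.64], [-0.03, 0.18, 0.98, 1204.95], [0.0, 0.0, 0.0, 1.0]]
wrist dict_keys(['color', 'range_z', 'fx', 'fy', 'cx', 'cy', 'tool_from_camera', 'T']) [[0.29, -0.92, -0.25, 91.59], [0.96, 0.28, 0.08, 521.71], [-0.0, -0.26, 0.97, 373.76], [0.0, 0.0, 0.0, 1.0]]
{'time_s': 0.15, 'joints': array([ 1.04859141e+00,  3.13295701e-01,  1.49820425e+00,  1.62346707e-05,
        1.33101851e+00, -2.23377228e-01]), 'dq': array([ 1.48140130e-04, -1.21571321e-03, -1.52602365e-03,  4.59408316e-05,
        1.92791004e-03, -2.32136982e-03]), 'tau': array([ 1.51840992e-03, -4.12365103e+01, -2.59793383e+01, -1.68370907e-04,
        3.24568769e-03,  5.67458134e-07]), 'eef_pos': array([154.46572746, 501.57699445, 230.90168694]), 'ee_rot': array([-1.75940744e-04,  1.48860427e-01,  9.88858109e-01, -4.28239972e-04]), 'force': array([ 0.27025603, -0.3776968 , -0.81391026]), 'wrist_torque': array([-0.04500073, -0.02103114, -0.02156381]), 'grip_width': 0.9973893858037344}
```

View pics/top0.png

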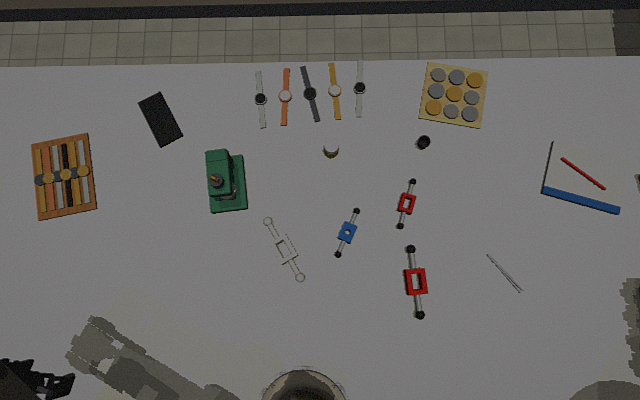

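View pics/scene0.png

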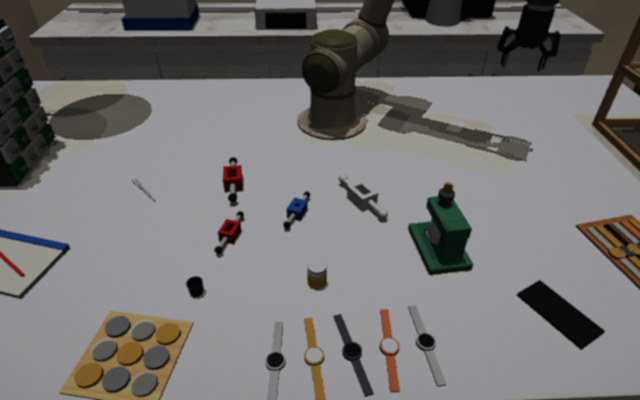

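View pics/wrist0.png

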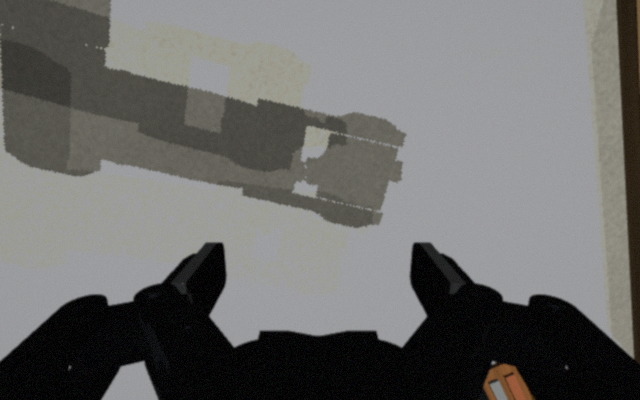

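Top view: the smaller red handle is at about (406,203), with the larger red one at (416,282), blue at (347,232), white at (285,248), the tin at (331,150) and the spindle at (215,180). Next I'll measure these with enlarged crops.

```bash
python3 - <<'E'
from h import *
c=np.load('top.npz'); P=pts(c); im=c['color']; hsv=cv2.cvtColor(im,cv2.COLOR_BGR2HSV)
def box(u0,u1,v0,v1,m): 
    k=np.zeros(m.shape,bool); k[v0:v1,u0:u1]=1; return m&k
red=((hsv[...,0]<8)|(hsv[...,0]>172))&(hsv[...,1]>150)&(hsv[...,2]>60)
hi=P[...,2]>7
for n,b in [('small',(390,425,172,234)),('big',(400,435,240,324)),('blue',(328,365,202,262))]:
    for nm,m in [('red',red),('hi',hi)]:
        m=box(*b,m); q=P[m]; 
        if len(q)<5: continue
        r=cv2.minAreaRect(q[:,:2].astype(np.float32)); print(n,nm,len(q),np.round(q.mean(0),1),np.round(r[0],1),np.round(r[1],1),round(r[2],1),np.round(np.percentile(q[:,2],[2,50,90,98]),1))
m=box(200,250,140,220,P[...,2]>148); q=P[m]; print(len(q),np.round(q.mean(0),1))
print(np.round(q,1).tolist())
a=cv2.resize(im[160:245,380:440],None,fx=6,fy=6,interpolation=cv2.INTER_CUBIC)
b=cv2.resize(im[145:216,195:255],None,fx=6,fy=6,interpolation=cv2.INTER_CUBIC)
o=np.zeros((510,720,3),np.uint8);o[:510,:360]=a;o[:426,360:]=b;cv2.imwrite('pics/c1.png',o)
E
```

```text
small red 171 [ 530.4 -273.2   36. ] [ 433.9 -185.1] [ 47.7 318.9] 47.4 [23.9 29.2 32.1 34.4]
small hi 395 [ 528.1 -270.5   41.6] [ 449.  -216.1] [ 85.1 380.7] 49.3 [ 9.2 24.5 31.3 34.6]
big red 335 [ 329.2 -285.8   46.1] [ 320.  -186.9] [ 62.8 250.9] 5.5 [33.9 39.3 42.2 44.3]
big hi 770 [ 328.2 -281.8   54.3] [ 359.8 -212.7] [262.1 167.1] 67.6 [11.2 33.3 41.4 45.2]
blue hi 417 [ 453.4 -115.4   50.5] [ 426.2 -103. ] [ 35.8 206.4] 65.6 [ 14.   27.6  31.4 830.3]
137 [542.7 170.2 277.9]
[[332.5, -59.6, 1204.9], [332.5, -59.6, 1204.9], [332.5, -59.6, 1204.9], [332.5, -59.6, 1204.9], [332.5, -59.6, 1204.9], [332.5, -59.6, 1204.9], [332.5, -59.6, 1204.9], [332.5, -59.6, 1204.9], [587.4, 204.5, 149.2], [587.1, 201.9, 150.2], [587.0, 199.4, 150.4], [587.2, 197.2, 149.7], [585.2, 211.9, 148.4], [584.6, 208.9, 150.7], [584.4, 203.9, 151.3], [584.4, 201.6, 151.1], [584.4, 196.8, 150.9], [584.4, 192.0, 150.7], [579.5, 210.7, 162.1], [582.1, 208.7, 151.0], [582.3, 206.5, 150.2], [582.3, 204.2, 149.7], [582.5, 199.6, 148.9], [581.9, 196.6, 151.3], [582.5, 192.5, 148.2], [581.4, 189.1, 152.8], [580
[... 1856 characters left out ...]
.6], [562.6, 205.8, 150.3], [562.4, 203.1, 151.4], [562.8, 198.9, 149.1], [561.6, 195.2, 154.7], [562.6, 193.9, 150.0], [562.4, 191.4, 150.4], [562.0, 188.6, 152.2], [560.7, 213.4, 148.6], [559.6, 209.8, 153.2], [559.8, 205.2, 152.3], [559.7, 202.8, 152.6], [559.3, 200.0, 154.0], [560.4, 198.9, 148.8], [560.5, 194.3, 148.1], [560.2, 191.6, 149.4], [557.9, 210.6, 149.9], [558.1, 206.0, 148.8], [557.7, 203.2, 150.5], [557.4, 200.5, 151.8], [558.0, 198.8, 148.9], [557.2, 195.5, 152.6], [557.9, 194.0, 149.0], [555.0, 205.2, 151.9], [554.7, 202.5, 153.2], [332.5, -59.6, 1204.9], [332.5, -59.6, 1204.9], [332.5, -59.6, 1204.9], [332.5, -59.6, 1204.9], [332.5, -59.6, 1204.9], [332.5, -59.6, 1204.9]]
```

View pics/c1.png

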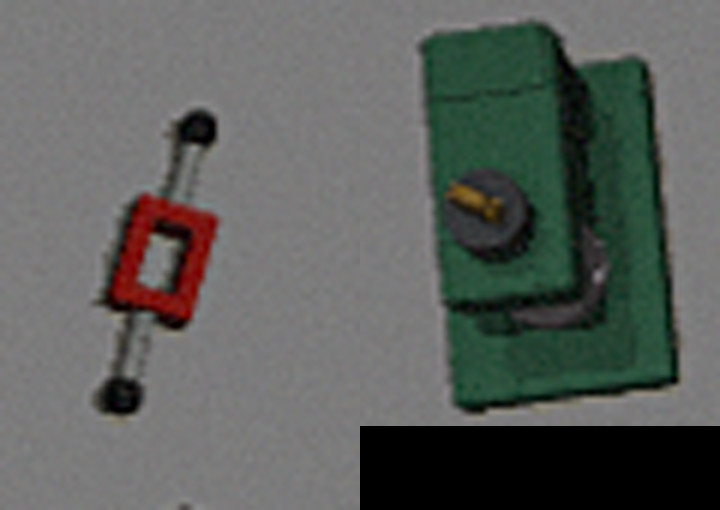

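```bash
cat >> h.py <<'E'
def go(pos,yawy):
    "shift in tool axes and rotation (about tool z, 6deg units) to TCP pos with jaw axis at yawy deg (mod 180)"
    T=tool(); d=T[:3,:3].T@(np.array(pos)-T[:3,3])
    y=T[:3,1]; a=np.degrees(np.arctan2(y[1],y[0])); w=(yawy-a+90)%180-90
    tilt=np.cross(T[:3,2],[0,0,-1]); tl=T[:3,:3].T@tilt
    print('tcp',T[:3,3].round(1),'jaw',round(a,1),'shift',d.round(1),'turn z units',round(-w/6,2),'(alt',round((-w+180*np.sign(w))/6,2),') tilt units',np.round(np.degrees(tl)/6,2))
E
python3 - <<'E'
from h import *
c=np.load('top.npz'); P=pts(c); im=c['color']; hsv=cv2.cvtColor(im,cv2.COLOR_BGR2HSV)
ok=c['range_z']>0
k=np.zeros(ok.shape,bool);k[172:234,390:425]=1
red=((hsv[...,0]<8)|(hsv[...,0]>172))&(hsv[...,1]>150)&(hsv[...,2]>60)&k&ok&(P[...,2]>26)
q=P[red];r=cv2.minAreaRect(q[:,:2].astype(np.float32));print(r)
h=P[(P[...,2]>9)&k&ok&(P[...,2]<45)]; r=cv2.minAreaRect(h[:,:2].astype(np.float32));print(r)
u,s,v=np.linalg.svd(h[:,:2]-h[:,:2].mean(0));print(np.degrees(np.arctan2(v[0,1],v[0,0])))
k[:]=0;k[140:220,200:250]=1
t=P[k&ok&(P[...,2]>167)];u,s,v=np.linalg.svd(t[:,:2]-t[:,:2].mean(0));print(len(t),t.mean(0),np.degrees(np.arctan2(v[0,1],v[0,0])))
col=P[k&ok&(abs(P[...,2]-150)<4)]; print(cv2.minEnclosingCircle(col[:,:2].astype(np.float32)))
go([530,-270,231],75)
E
```

```text
((532.202880859375, -274.75), (35.785335540771484, 47.52006149291992), 71.19925689697266)
((532.0750732421875, -274.5090637207031), (36.471134185791016, 139.88377380371094), 72.43911743164062)
162.19090141631534
19 [571.2403994  201.52643496 172.15927947] -105.1388339269106
((571.693603515625, 202.219482421875), 17.01205062866211)
tcp [154.5 501.6 230.9] jaw 72.9 shift [-5.860e+02 -6.268e+02  3.000e-01] turn z units -0.35 (alt 29.65 ) tilt units [-0.01 -0.    0.  ]
```

Emit:
carry_out --plan '[[85,[-28,-30,0],[0,0,0]],[85,[-28,-30,0],[0,0,0]],[85,[-28,-30,0],[0,0,0]],[85,[-28,-30,0],[0,0,0]],[85,[-28,-30,0],[0,0,0]],[85,[-28,-30,0],[0,0,0]],[85,[-28,-30,0],[0,0,0]],[85,[-28,-30,0],[0,0,0]],[85,[-28,-30,0],[0,0,0]],[85,[-28,-30,0],[0,0,0]],[85,[-28,-30,0],[0,0,0]],[85,[-28,-30,0],[0,0,0]],[85,[-28,-30,0],[0,0,0]],[85,[-28,-30,0],[0,0,0]],[85,[-28,-30,0],[0,0,0]],[85,[-28,-30,0],[0,0,0]],[85,[-28,-30,0],[0,0,0]],[85,[-28,-30,0],[0,0,0]],[85,[-28,-30,0],[0,0,0]],[85,[-20,-20,0],[0,0,0]]]'

```text
time_s: 1.82
eef_pos: [509.0, -227.8, 230.6]
ee_rot: [-0.0, 0.15, 0.989, -0.0]
force: [-0.0, 0.2, -0.1]
grip_width: 0.995
```

```bash
python3 - <<'E'
from h import *
c=cap('wrist'); cv2.imwrite('pics/w1.png',c['color']); 
go([532,-274.5,120],72)
print(ctrl.sense()['time_s'],ctrl.sense()['joints'])
E
```

```text
tcp [ 510.  -230.7  230. ] jaw 72.7 shift [-34.  -35.1 110.1] turn z units 0.11 (alt -29.89 ) tilt units [-0.01  0.   -0.  ]
1.8667 [-6.33649549e-01  3.90609984e-01  1.39228431e+00 -1.01206879e-03
  1.35814773e+00 -1.90169960e+00]
```

View pics/w1.png

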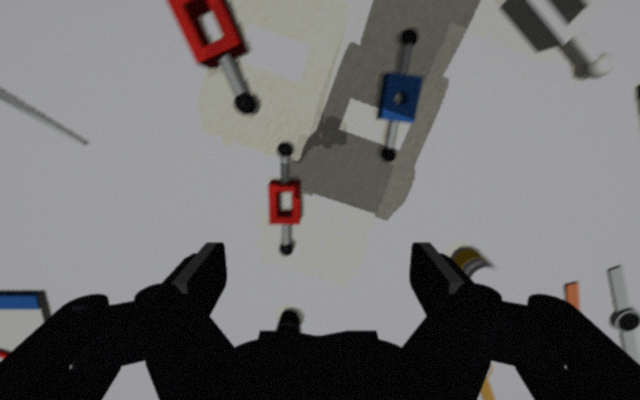

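The wrist view shows the small red hub at (285,202), with its bars vertical in the image, in line with the tool x axis. I'll compare its position with the top-camera estimate.

```bash
cat >> h.py <<'E'
def redpose(c,b):
    P=pts(c);hsv=cv2.cvtColor(c['color'],cv2.COLOR_BGR2HSV);k=np.zeros(P.shape[:2],bool);k[b[2]:b[3],b[0]:b[1]]=1
    ok=(c['range_z']>0)&k
    red=((hsv[...,0]<8)|(hsv[...,0]>172))&(hsv[...,1]>150)&(hsv[...,2]>50)&ok
    zt=np.percentile(P[red][:,2],80); q=P[red&(abs(P[...,2]-zt)<4)]
    r=cv2.minAreaRect(q[:,:2].astype(np.float32));print('hub',np.round(r[0],1),np.round(r[1],1),round(r[2],1),'ztop',zt)
E
python3 - <<'E'
from h import *
c=dict(np.load('wrist.npz')); redpose(c,(262,310,170,235))
P=pts(c);k=np.zeros(P.shape[:2],bool);k[138:262,262:310]=1
h=P[k&(c['range_z']>0)&(P[...,2]>9)];r=cv2.minAreaRect(h[:,:2].astype(np.float32));print(r)
E
```

```text
hub [ 531.6 -275. ] [34.1 47.8] 71.9 ztop 30.830715242411465
((531.047119140625, -274.04132080078125), (36.21786117553711, 140.58021545410156), 72.27055358886719)
```

Emit:
carry_out --plan '[[85,[-17,-17,10],[0,0,0.1]],[85,[-17,-18,15],[0,0,0]],[85,[0,0,35],[0,0,0]],[85,[0,0,35],[0,0,0]],[85,[0,0,35],[0,0,0]],[85,[0,0,30],[0,0,0]],[85,[0,0,20],[0,0,0]],[85,[0,0,0],[0,0,0]],[85,[0,0,0],[0,0,0]]]'

```text
time_s: 2.62
eef_pos: [530.2, -268.0, 51.1]
ee_rot: [-0.001, 0.154, 0.988, 0.0]
force: [0.7, -0.7, 1.0]
grip_width: 0.996
```

```bash
python3 - <<'E'
from h import *
c=cap('wrist'); cv2.imwrite('pics/w2.png',c['color']); 
go([532,-274.7,3],72)
E
```

```text
tcp [ 530.9 -268.5   52.5] jaw 72.3 shift [-2.9 -5.5 49.5] turn z units 0.05 (alt -29.95 ) tilt units [-0.    0.01  0.  ]
```

View pics/w2.png

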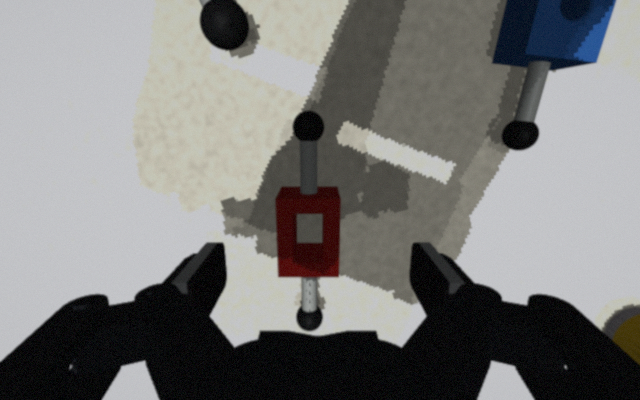

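The hub is at (308,232), slightly left of the finger midline at 319. That agrees with the computed −5.5 mm y correction, so I'll descend and grip.

Emit:
carry_out --grip_force 60 --plan '[[85,[-3,-5.5,5],[0,0,0]],[85,[0,0,15],[0,0,0]],[85,[0,0,15],[0,0,0]],[85,[0,0,10],[0,0,0]],[85,[0,0,4],[0,0,0]],[85,[0,0,0],[0,0,0]],[85,[0,0,0],[0,0,0]]]'

```text
time_s: 3.25
eef_pos: [532.0, -274.7, 3.1]
ee_rot: [0.001, 0.154, 0.988, -0.0]
force: [0.6, 0.0, -0.2]
grip_width: 0.994
```

```bash
python3 - <<'E'
from h import *
go([532,-274.7,3],72)
E
```

```text
tcp [ 532.  -274.7    3.1] jaw 72.3 shift [-0.   0.   0.1] turn z units 0.05 (alt -29.95 ) tilt units [-0.    0.01  0.  ]
```

Emit:
carry_out --plan '[[20,[0,0,0],[0,0,0]],[20,[0,0,0],[0,0,0]],[20,[0,0,0],[0,0,0]],[20,[0,0,0],[0,0,0]],[20,[0,0,0],[0,0,0]],[20,[0,0,0],[0,0,0]],[20,[0,0,0],[0,0,0]],[20,[0,0,0],[0,0,0]]]'

```text
time_s: 3.92
eef_pos: [531.9, -274.5, 2.9]
ee_rot: [0.0, 0.154, 0.988, -0.0]
force: [-0.0, 1.6, 5.9]
grip_width: 0.412
```

```bash
python3 - <<'E'
from h import *
go([532,-274.7,3],72)
c=cap('wrist'); cv2.imwrite('pics/w3.png',c['color']); 
E
```

```text
tcp [ 531.9 -274.5    2.9] jaw 72.3 shift [-0.2 -0.2 -0.1] turn z units 0.05 (alt -29.95 ) tilt units [-0.    0.01  0.  ]
```

View pics/w3.png

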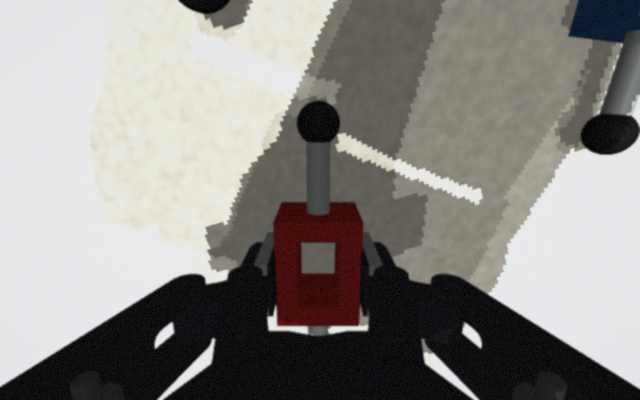

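Gripped: opening is about 35 mm and the hub is centred between the pads. Next I'll lift it and turn the tool by about 100 degrees.

Emit:
carry_out --plan '[[20,[0,0,-10],[0,0,0]],[20,[0,0,-25],[0,0,0]],[20,[0,0,-35],[0,0,0]],[20,[0,0,-35],[0,0,1]],[20,[0,0,-35],[0,0,1.1]],[20,[0,0,-35],[0,0,1.1]],[20,[0,0,-35],[0,0,1.1]],[20,[0,0,-20],[0,0,1.1]],[20,[0,0,-10],[0,0,1.1]],[20,[0,0,0],[0,0,1.1]],[20,[0,0,0],[0,0,1.1]],[20,[0,0,0],[0,0,1.1]],[20,[0,0,0],[0,0,1.1]],[20,[0,0,0],[0,0,1.1]],[20,[0,0,0],[0,0,1.1]],[20,[0,0,0],[0,0,1.1]],[20,[0,0,0],[0,0,1.1]],[20,[0,0,0],[0,0,1]],[20,[0,0,0],[0,0,0]]]'

```text
time_s: 5.55
eef_pos: [531.2, -274.1, 242.1]
ee_rot: [-0.001, 0.847, 0.532, -0.0]
force: [-0.2, -0.0, -2.6]
grip_width: 0.413
```

```bash
python3 - <<'E'
from h import *
go([525,115,240],154)
print(ctrl.sense()['joints'],ctrl.sense()['grip_width'])
c=cap('top'); cv2.imwrite('pics/t4.png',cv2.resize(c['color'][130:230,170:310],None,fx=5,fy=5,interpolation=cv2.INTER_CUBIC)); 
E
```

```text
tcp [ 531.2 -274.1  242.1] jaw -25.7 shift [ 347.8 -174.5    2.4] turn z units 0.04 (alt -29.96 ) tilt units [-0.01 -0.   -0.  ]
[-6.72134060e-01  4.70006327e-01  1.24372320e+00 -1.10278052e-04
  1.42911436e+00 -2.23030981e-01] 0.4132378269041225
```

View pics/t4.png

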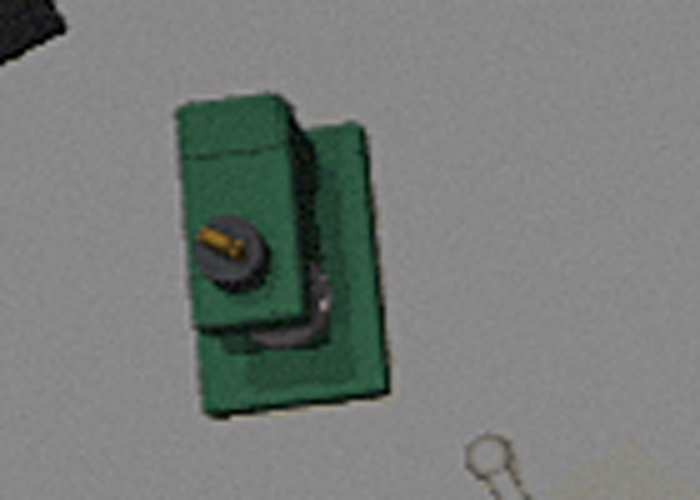

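The top view still shows the tang on the collar at about (222,242) in the crop, running up-left. Moving towards the press.

Emit:
carry_out --plan '[[20,[20,-10,0],[0,0,0]],[20,[34,-17,0],[0,0,0]],[20,[34,-17,0],[0,0,0]],[20,[34,-17,0],[0,0,0]],[20,[34,-17,0],[0,0,0]],[20,[34,-17,0],[0,0,0]],[20,[34,-17,0],[0,0,0]],[20,[34,-17,0],[0,0,0]],[20,[34,-17,0],[0,0,0]],[20,[34,-17,0],[0,0,0]],[20,[20,-12,0],[0,0,0]],[20,[0,0,0],[0,0,0]],[20,[0,0,0],[0,0,0]],[20,[0,0,0],[0,0,0]]]'

```text
time_s: 6.77
eef_pos: [522.6, 112.9, 242.3]
ee_rot: [0.0, 0.845, 0.534, -0.0]
force: [0.4, -0.6, -3.5]
grip_width: 0.414
```

```bash
python3 - <<'E'
from h import *
go([571.5,202,240],154)
c=cap('wrist'); cv2.imwrite('pics/w5.png',c['color']); 
E
```

```text
tcp [522.6 112.9 242.3] jaw -25.4 shift [101.5   5.9   2.2] turn z units 0.1 (alt -29.9 ) tilt units [-0.  0. -0.]
```

View pics/w5.png

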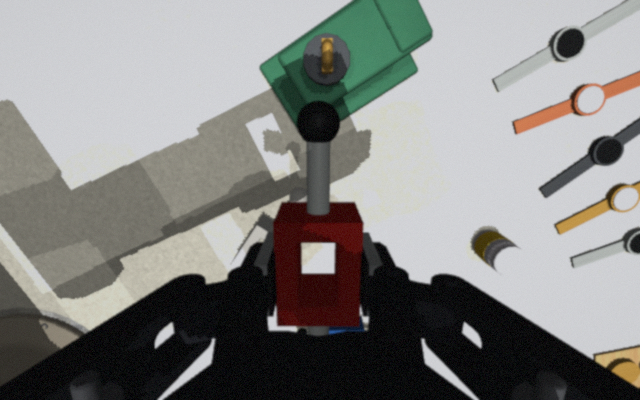

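The tang shows at (327,55), nearly vertical, so it's almost in line with the bar. I'll measure it.

```bash
python3 - <<'E'
from h import *
c=dict(np.load('wrist.npz'));P=pts(c);ok=c['range_z']>0;im=c['color']
cv2.imwrite('pics/w5c.png',cv2.resize(im[20:100,280:380],None,fx=7,fy=7,interpolation=cv2.INTER_CUBIC))
k=np.zeros(ok.shape,bool);k[20:95,290:365]=1
col=P[k&ok&(abs(P[...,2]-150)<4)];print(len(col),cv2.minEnclosingCircle(col[:,:2].astype(np.float32)),np.median(col[:,2]))
hsv=cv2.cvtColor(im,cv2.COLOR_BGR2HSV)
br=k&ok&(hsv[...,0]>10)&(hsv[...,0]<30)&(hsv[...,1]>110)&(P[...,2]>160)
t=P[br];print(len(t),t.mean(0),np.percentile(t[:,2],95));
for zz in(162,168,171):
    t=P[br&(P[...,2]>zz)];u,s,v=np.linalg.svd(t[:,:2]-t[:,:2].mean(0));print(len(t),np.degrees(np.arctan2(v[0,1],v[0,0])),s,cv2.minAreaRect(t[:,:2].astype(np.float32)))
# held hub relative to tool
redpose(c,(265,370,195,335))
T=tool();q=np.linalg.inv(T)
k[:]=0;k[205:335,265:370]=1
red=((hsv[...,0]<8)|(hsv[...,0]>172))&(hsv[...,1]>150)&ok&k
p=P[red]@T[:3,:3]-T[:3,3]@T[:3,:3]
zt=np.percentile(p[:,2],20);print('hub top tool z',zt);p=p[abs(p[:,2]-zt)<4];print(p.min(0),p.max(0),cv2.minAreaRect(p[:,:2].astype(np.float32)))
E
```

```text
1517 ((571.6924438476562, 203.34934997558594), 16.900190353393555) 150.2499157926442
356 [571.33535415 202.26091866 171.8834953 ] 175.21421254619065
354 -114.87670523311115 [104.42987004  36.32562251] ((571.9398803710938, 203.1711883544922), (19.872051239013672, 6.508694171905518), 65.6036376953125)
295 -114.47550316908313 [79.13130438 32.48251699] ((571.8947143554688, 203.05447387695312), (17.89310646057129, 6.508400917053223), 65.52364349365234)
245 -114.93805280778771 [60.78687048 29.06977548] ((571.9022827148438, 203.13807678222656), (15.308402061462402, 6.435544013977051), 65.38825225830078)
hub [522.9 113.1] [48.9 36.3] 64.6 ztop 270.17718785768545
hub top tool z -27.82082816393725
[-23.75529103 -18.40215256 -31.38631681] [ 25.16830765  18.05596865 -23.84153398] ((0.7308712005615234, -0.20203018188476562), (48.894989013671875, 36.45699691772461), 0.1482091248035431)
```

View pics/w5c.png

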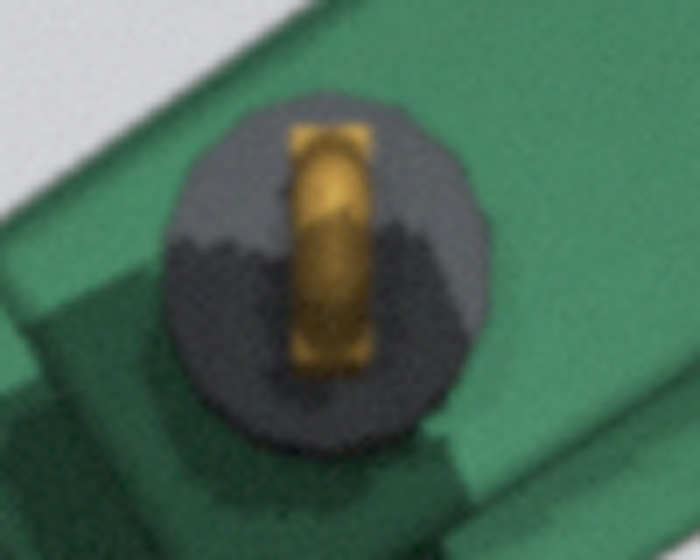

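Tang and handle agree to within 1° (65.5 against 64.6), and the tang centre is about (571.8, 203.1). Moving over it.

Emit:
carry_out --plan '[[20,[20,1,0],[0,0,0]],[20,[25,1.5,0],[0,0,0]],[20,[25,1.5,0],[0,0,0]],[20,[20,1,0],[0,0,0]],[20,[11.8,1,0],[0,0,-0.1]],[20,[0,0,15],[0,0,0]],[20,[0,0,20],[0,0,0]],[20,[0,0,15],[0,0,0]],[20,[0,0,0],[0,0,0]],[20,[0,0,0],[0,0,0]],[20,[0,0,0],[0,0,0]]]'

```text
time_s: 7.73
eef_pos: [572.7, 202.0, 193.6]
ee_rot: [0.0, 0.843, 0.538, 0.001]
force: [-0.1, -0.4, -2.7]
grip_width: 0.41
```

```bash
python3 - <<'E'
from h import *
go([571.4,202.3,153],155.3)
c=cap('wrist'); cv2.imwrite('pics/w6.png',c['color']); 
E
```

```text
tcp [572.7 202.  193.6] jaw -24.9 shift [-0.3 -1.3 40.6] turn z units -0.04 (alt 29.96 ) tilt units [ 0.01 -0.01  0.  ]
```

View pics/w6.png

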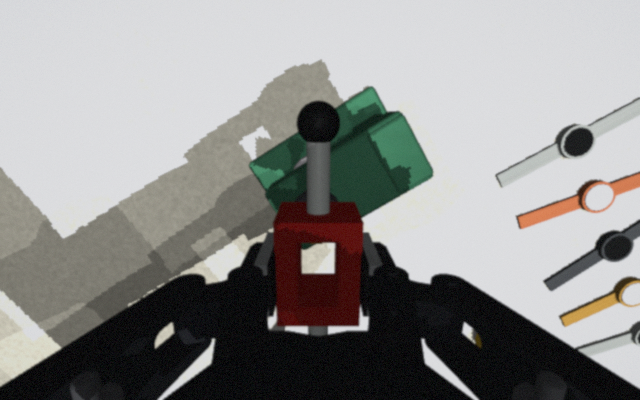

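The camera looks through the slot at an angle, so the tang is hidden behind the hub. Going down gently, with force checks.

Emit:
carry_out --plan '[[20,[-0.3,-1.3,4],[0,0,0]],[20,[0,0,5],[0,0,0]],[20,[0,0,5],[0,0,0]],[20,[0,0,5],[0,0,0]],[20,[0,0,4],[0,0,0]],[20,[0,0,3],[0,0,0]],[20,[0,0,0],[0,0,0]],[20,[0,0,0],[0,0,0]]]'

```text
time_s: 8.45
eef_pos: [570.7, 202.9, 166.2]
ee_rot: [-0.0, 0.843, 0.538, -0.0]
force: [-0.2, 0.1, -3.5]
grip_width: 0.41
```

```bash
python3 - <<'E'
from h import *
go([571.4,202.3,153],155.3); s=ctrl.sense(); print(s['force'],s['wrist_torque'])
c=cap('wrist'); cv2.imwrite('pics/w7.png',cv2.resize(c['color'][180:340,240:400],None,fx=3.5,fy=3.5)); 
E
```

```text
tcp [570.7 202.9 166.2] jaw -24.9 shift [-0.2  0.9 13.2] turn z units -0.04 (alt 29.96 ) tilt units [-0.  0.  0.]
[-0.1748007   0.07608588 -3.46843827] [ 0.02001443 -0.03561287 -0.00984377]
```

View pics/w7.png

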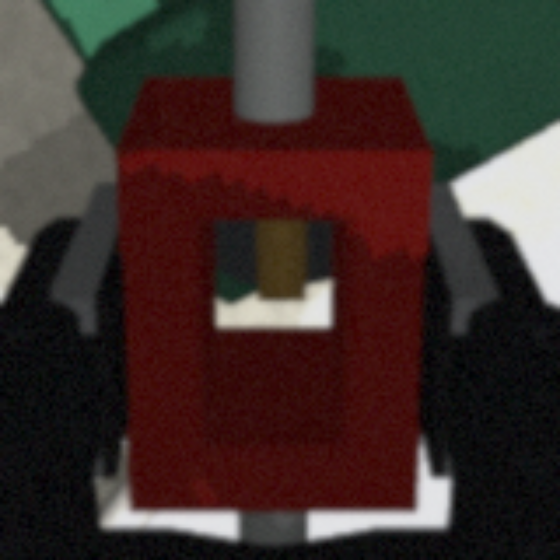

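The brass tang is inside the slot at (281,255), within about 1 mm of its centreline, and there's no contact force. Lowering the last 13 mm.

Emit:
carry_out --plan '[[20,[0,0.8,3],[0,0,0]],[20,[0,0,3],[0,0,0]],[20,[0,0,3],[0,0,0]],[20,[0,0,2],[0,0,0]],[20,[0,0,1],[0,0,0]],[20,[0,0,0],[0,0,0]],[20,[0,0,0],[0,0,0]],[20,[0,0,0],[0,0,0]]]'

```text
time_s: 9.17
eef_pos: [571.5, 202.5, 154.4]
ee_rot: [0.0, 0.843, 0.538, 0.0]
force: [-0.3, 0.2, -2.8]
grip_width: 0.41
```

```bash
python3 - <<'E'
from h import *
go([571.4,202.3,153],155.3); s=ctrl.sense(); print(s['force'],s['wrist_torque'])
E
```

```text
tcp [571.5 202.5 154.4] jaw -24.9 shift [-0.2  0.   1.4] turn z units -0.04 (alt 29.96 ) tilt units [ 0. -0.  0.]
[-0.27754496  0.16437904 -2.82236873] [0.01412368 0.00390375 0.00955036]
```

Emit:
carry_out --plan '[[20,[0,0,0.8],[0,0,0]],[20,[0,0,0.5],[0,0,0]],[20,[0,0,0],[0,0,0]],[20,[0,0,0],[0,0,0]],[20,[0,0,0],[0,0,0]]]'

```text
time_s: 9.58
eef_pos: [571.4, 202.5, 153.0]
ee_rot: [0.0, 0.843, 0.538, 0.0]
force: [-0.3, -0.4, -2.6]
grip_width: 0.407
```

```bash
python3 - <<'E'
from h import *
go([571.4,202.3,153],155.3); s=ctrl.sense(); print(s['force'],s['wrist_torque'])
E
```

```text
tcp [571.4 202.5 153. ] jaw -24.9 shift [-0.2  0.1  0. ] turn z units -0.04 (alt 29.96 ) tilt units [ 0. -0. -0.]
[-0.25819376 -0.40343664 -2.64609666] [-0.0406264   0.00247152  0.06061865]
```

Emit:
carry_out --plan '[[20,[0,0,0.5],[0,0,0]],[20,[0,0,0.5],[0,0,0]],[20,[0,0,0],[0,0,0]],[20,[0,0,0],[0,0,0]],[20,[0,0,0],[0,0,0]]]'

```text
time_s: 10.0
eef_pos: [571.4, 202.6, 152.8]
ee_rot: [0.0, 0.843, 0.538, 0.0]
force: [-3.1, -0.8, 5.8]
grip_width: 0.408
```

Contact at TCP z 152.8, against 152.9 expected for a hub fully home, with force up by about 8 N. Releasing.

Emit:
carry_out --plan '[[20,[0,0,-0.7],[0,0,0]],[20,[0,0,0],[0,0,0]],[45,[0,0,0],[0,0,0]],[60,[0,0,0],[0,0,0]],[70,[0,0,0],[0,0,0]],[70,[0,0,0],[0,0,0]],[70,[0,0,0],[0,0,0]],[70,[0,0,0],[0,0,0]]]'

```text
time_s: 10.67
eef_pos: [571.4, 202.5, 152.7]
ee_rot: [0.0, 0.843, 0.538, 0.0]
force: [0.3, 1.4, 0.1]
grip_width: 0.817
```

```bash
python3 - <<'E'
from h import *
c=cap('wrist'); cv2.imwrite('pics/w8.png',c['color']); redpose(c,(265,375,190,335));print(ctrl.sense()['force'])
E
```

```text
hub [571.4 203. ] [49.  36.1] 64.7 ztop 180.66519303769076
[ 1.02065619 -1.03496071 -0.79486238]
```

View pics/w8.png

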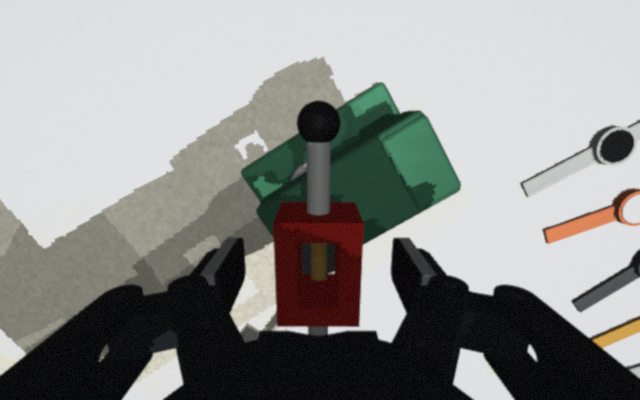

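The fingers are open and the hub's top is at z 180.7, where 180 means seated. The tang is visible in the slot at (319,260). Now I'll withdraw straight up and aside.

Emit:
carry_out --plan '[[70,[0,0,-5],[0,0,0]],[70,[0,0,-15],[0,0,0]],[70,[0,0,-30],[0,0,0]],[70,[0,0,-35],[0,0,0]],[70,[0,0,-35],[0,0,0]],[70,[-20,0,-10],[0,0,0]],[70,[-35,0,0],[0,0,0]],[70,[-35,0,0],[0,0,0]],[70,[-20,0,0],[0,0,0]],[70,[0,0,0],[0,0,0]],[70,[0,0,0],[0,0,0]],[70,[0,0,0],[0,0,0]]]'

```text
time_s: 11.72
eef_pos: [525.3, 103.2, 283.0]
ee_rot: [0.0, 0.843, 0.538, 0.0]
force: [0.6, -0.5, 1.0]
grip_width: 0.818
```

```bash
python3 - <<'E'
from h import *
c=cap('wrist'); cv2.imwrite('pics/w9.png',c['color'])
t=cap('scene'); cv2.imwrite('pics/s9.png',t['color']); redpose(t,(400,490,165,225))
print(ctrl.sense()['time_s'],ctrl.sense()['eef_pos'])
P=pts(c);hsv=cv2.cvtColor(c['color'],cv2.COLOR_BGR2HSV);red=((hsv[...,0]<8)|(hsv[...,0]>172))&(hsv[...,1]>150)&(c['range_z']>0)&(P[...,2]>140)&(P[...,2]<200)
q=P[red];print(len(q),np.percentile(q[:,2],[1,50,90]));q=q[q[:,2]>176];r=cv2.minAreaRect(q[:,:2].astype(np.float32));print(r)
A=np.c_[q[:,:2]-q[:,:2].mean(0),np.ones(len(q))];print('plane',np.linalg.lstsq(A,q[:,2],rcond=None)[0])
E
```

```text
hub [574.5 201.7] [44.8 35.9] 67.1 ztop 180.7324324330753
11.8167 [525.29985075 103.55118026 282.64467218]
2727 [155.817764   180.11929367 181.07747897]
((571.2567138671875, 202.65847778320312), (48.060569763183594, 35.921173095703125), 65.67180633544922)
plane [-3.56481117e-05  6.16851061e-04  1.80140271e+02]
```

View pics/w9.png

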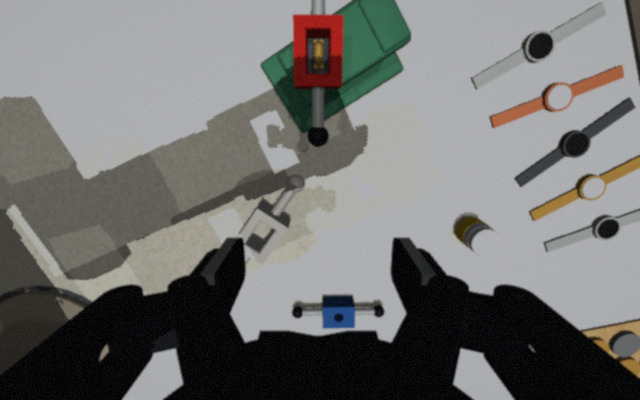

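View pics/s9.png

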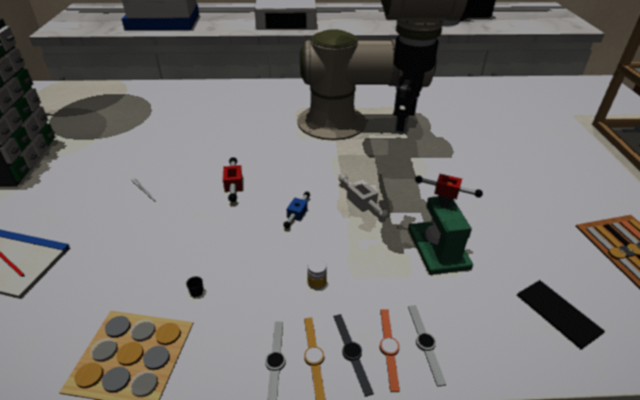

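The handle is seated level: its top is at 180.1 mm, with a tilt under 0.04° and the tang in the slot at (318,50). In the scene view the bystanders are unmoved and the robot is clear.

```bash
python3 -c "
from rig import ctrl
print(ctrl.finish_job())"
```

```text
the job is handed in; nothing more can be done
None
```

The smaller red-hubbed handle is now on the press spindle, fully home on the collar and released. I handed the job in at about 12 s of the 42 s allowed.

- **Fit:** the hub's top measured 180.1 mm above the bench, where 180 means fully seated. It sat level, with the tang visible in the slot. Its centre was within about 1 mm of the tang's and its angle matched to within 1°. Seating showed as a contact-force rise of about 8 N.
- **Other objects:** in the last scene picture the blue handle, the oil tin, the larger red handle and the white handle were where they started. The gripper was clear and touching nothing.
- **Disagreement:** the scene camera placed the hub about 3 mm away from the wrist camera's reading. Its calibration is good to about 2 mm and it saw the hub from farther off at an angle, so I relied on the wrist camera.

No check failed, but the hand-in gives no verdict, so I can't confirm how it was judged.

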